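# Move the clip-on light onto the leaning photo frame

## Task

Take the clip-on light off the coaster rack's wall by squeezing its spring handles, and clip it onto the top edge of the leaning photo frame, at the middle of that edge and pushed fully home, with the lamp on the picture side. Leave the frame's lean as it is, do not drop the light, and leave the other things on the console alone.

Things in the scene. Friction and masses are not known exactly. Their poses are not given: they have to be found in the camera images.
- light: Loose clip-on light, 115 g, a big sprung peg 100 mm tall: orange rigid front half with lamp, white hinged back half. Origin: middle of the throat, the flat stop where a board's edge seats. z up along the handles; y along the clipped edge; x towards the lamp. Starts upright and seated on the rack's wall, handles up. Hinge axis along y at x 0, z +14 mm.
- light_grip (a point): On the light at z = +50 mm (same axes): where to squeeze, along x. Handles 30 mm wide (y), from 34 mm below to 14 mm above this point. Front handle's outer face stays at x +14. Back one slopes: x -29 here, -33 at its top while clipped on the rack; squeezed right in (8 to 14 N) it stands upright at x -14: grip 28 mm wide, centred on x 0.
- light_mouth (a point): On the light at z = -28 mm (same axes), level with the jaw tips, x = 0. Front jaw: flat inner face at x +3, 40 mm wide (y), reaching 5 mm below this point; it lies flat on a clipped board. Back jaw's rubber tip at x -3 on the rack, at -19 when squeezed right in; the open mouth spans x -19 to +3 here and -14 to +3 at the throat.
- light_jaw (a joint): Opening angle of the light's sprung back half: 0 when clipped on the rack's 6 mm wall, about 0.09 on the 10 mm frame, -0.06 empty and shut, 0.42 squeezed right in (stop).
- lamp (a point): Middle of the light's white lamp tube (130 mm long along the light's y, 22 mm thick), fixed to the light at x = +60, z = -6 mm of its frame; same axes as the light.
- rack_wall (a point): Middle of the top edge of the tall end wall of the fixed blue plastic coaster rack. Wall 6 mm thick (x), 110 mm wide (y), its top 110 mm above the console; z up, x out of the rack. The rack stretches 97 mm to -x of this point, with an empty 40 mm bay right behind the wall, then coasters 101 mm high in slots.
- frame_top (a point): Middle of the top edge of the black digital photo frame, a panel 220 mm wide (y), 10 mm thick (x, from -5 to +5), 165 mm tall. z: up along the panel out of its top edge; x: out of the picture side. The panel leans back by 21 to 32 degrees (its z axis shows it) on a stiff friction hinge at its foot, 20 mm above the console, on a fixed metal stand.
- remote: White remote control, 150 x 44 x 18 mm, loose; origin under its middle, x along its length. To be left alone.
- block: Wooden toy block, 60 mm cube, loose; origin under its middle. To be left alone.
- trinket_box: Ceramic trinket box, 94 x 74 mm, 64 mm high with its knob, loose; origin under its middle. To be left alone.
- bowl: Steel bowl, 110 mm across, 50 mm high, loose; origin under its middle. To be left alone.
Mind the look-alikes: they are no part of the job. Of the things shaped like the part that bears rack_wall, the blue one is meant.

How it is judged:
By the outcome, as a careful person would: the job done as asked, in the order asked, and still so for the second after the job is handed in, with the robot touching nothing.
It also fails if it takes over 45 s, if anything falls off the work surface, if the arm or the gripper's body presses on something with over 40 N, if the wrist force passes 120 N, or if a joint passes its speed limit or range.

## Robot

A 6-joint arm with a two-finger parallel gripper is mounted at the origin on the work surface. World frame = base frame: x ahead of the robot, y to its left, z up, the work surface at z = 0. Lengths are in m, angles in rad, forces in N, time in s.
With the tool pointing down it reaches from about 0.4 to 0.925 m from the base axis. Payload 3.4 kg.
Tool frame: the origin (TCP) lies at the very end of the fingers, on their centre line; the grasp point (between the pads) lies 19 mm behind it; z points along the fingers, y is the line along which they close (so a half turn about z gives the same grasp; the last joint's range is limited). The gripper opens to 85 mm and grips with 20 to 120 N. Pads are 22 mm wide; open, the fingers measure 114 mm over their backs; the gripper's body (76 mm by 85 mm) begins 54 mm behind the grasp point. The pads swing forward as they close: fully open they stand 13 mm farther back than shut.
Start: joints at [1.137, 0.307, 1.506, -0, 1.328, -0.073], TCP at [0.203, 0.538, 0.231] pointing down, gripper open.
Joint ranges: [-3.12, 3.12], [-1.05, 2.28], [0.14, 2.33], [-1.42, 4.57], [0.1, 2.73], [-2.68, 2.68]. Speed limits (rad/s): [2.57, 2.57, 3.14, 3.14, 3.14, 3.14].

## Interface

Orientations are given as a unit quaternion [x, y, z, w].
In Python, from rig import observe, capture, get_calibration, hand_in gives the robot as it stands.
- The arm moves only by the tool apply_moves, never from a script. Its argument "moves" is a list of rows, each a list of 3 entries, a list of its own where there are three numbers: the finger opening in cm, from 0 to 8.54, then the shift along the tool's x, y, z in cm, then the turn about the tool's z in degrees. In form: [[fingers, [dx, dy, dz], yaw], ...]. A call has 1 to 8 rows; each row shifts and turns the commanded pose from where the row before left it, along the tool's axes as they then stand; what a row does not reach is not made up. A row lasts 1/12 s, in which the tool goes at most 41.7 mm and 7.16 degrees, less where a joint would pass 70% of its speed; a pose out of reach is approached as far as the arm can. A call is refused whole if a number of a shift passes 4.17 or a number of a turn 7.16, either way. A call with a gripper value outside its range is refused whole. The fingers move at their own pace and stop on an object; "newtons" is the grip in N (left out, the last holds). Time passes only in rows, so rows that do not move let the fingers close. It gives the time, the measured TCP pose, the force, the opening and the grip force at its end, in the units of the state.
- observe(): the state, without advancing time (a new reading comes with each control period).
- capture(name): name is "scene" or "top" or "wrist"; returns the picture (400x640x3 uint8, red, green, blue); there is no depth.
- get_calibration(name): a dict with "mtx" (3x3 intrinsics, pixels), "cam_to_world" (4x4, takes a point from camera to world coordinates); the wrist camera has in their place "hand_eye" (4x4, takes a point from camera to tool coordinates, whose origin is the TCP and whose axes are the flange's). Camera axes: x right, y down, z forward; pixel columns grow to the right and rows downward; lengths in m; the calibration is good to about 2 mm. A picture is of the moment at which its call begins: read the wrist's pose just before it. get_calibration takes no time and is no camera call.
- hand_in(): hands the job in; it is judged then, once.
The state is a dict: "t": time; "qpos": joint angles; "dq": joint speeds; "joint_torque": joint torques, N m; "tool_pos": TCP position; "tcp_rot": TCP orientation; "contact_force": force on the tool from outside, world axes, zero at the start; "ft_torque": the same for the moment, N m; "width": opening from 0.0 (shut) to 1.0 (fully open); "gripper_force": force on a finger pad.
Only numpy, scipy, OpenCV 4.12 (cv2) and the standard library are available. Lean on these libraries where they do the work, as an engineer would, in place of code of your own. Each camera call takes 0.05 s, during which the arm holds its last target. There are 200 camera calls.

## Working session

There is one attempt and no reset: what is moved stays moved. The work goes in short steps, Python scripts to look and compute and a tool call to move; the robot and the scene stay as the last step left them, time stands still between calls to the robot, and variables do not carry over. Pictures are saved under pics/ and viewed, at most 10 in all, crops included, and the job is handed in when it is done.

Besides the shell and the picture viewer there is one more tool, called after "Request:" by a JSON object that holds its "name" and its "arguments", one argument or row to a line. apply_moves: Moves the arm, as the interface text tells. Its arguments: {"type":"object","properties":{"moves":{"type":"array","items":{"type":"array"}},"newtons":{"type":"number"}},"required":["moves"]}

```bash
mkdir -p pics; ls; python3 - <<'E'
from rig import *
import cv2, numpy as np
s=observe();print({k:np.round(v,3).tolist() for k,v in s.items()})
for n in("scene","top","wrist"):
    im=capture(n);cv2.imwrite(f"pics/{n}0.png",im[:,:,::-1])
    c=get_calibration(n);print(n,{k:np.round(v,4).tolist() for k,v in c.items()})
E
```

```text
pics
{'t': 0.0, 'qpos': [1.137, 0.308, 1.508, 0.0, 1.328, -0.074], 'dq': [-0.0, 0.0, -0.001, -0.0, 0.001, 0.001], 'joint_torque': [-0.0, -45.755, -25.191, 0.0, 0.013, 0.0], 'tool_pos': [0.203, 0.537, 0.23], 'tcp_rot': [0.179, 0.984, -0.001, -0.0], 'contact_force': [0.45, 0.785, -0.441], 'ft_torque': [-0.049, 0.03, -0.014], 'gripper_force': 0.0, 'width': 0.998}
scene {'mtx': [[389.4676, 0.0, 324.5258], [0.0, 389.4676, 193.6404], [0.0, 0.0, 1.0]], 'cam_to_world': [[-0.2298, 0.8477, -0.478, 1.0271], [0.9731, 0.1932, -0.1252, 0.0768], [-0.0138, -0.494, -0.8694, 0.8998], [0.0, 0.0, 0.0, 1.0]]}
top {'mtx': [[469.1844, 0.0, 319.3916], [0.0, 469.1844, 206.4218], [0.0, 0.0, 1.0]], 'cam_to_world': [[-0.0061, -0.9859, 0.1672, 0.3719], [-0.9999, 0.0035, -0.0162, -0.0378], [0.0154, -0.1673, -0.9858, 1.4093], [0.0, 0.0, 0.0, 1.0]]}
wrist {'mtx': [[305.7612, 0.0, 318.5946], [0.0, 305.7612, 199.2967], [0.0, 0.0, 1.0]], 'hand_eye': [[-0.0004, -0.9553, -0.2957, 0.0748], [1.0, -0.0008, 0.001, -0.0014], [-0.0012, -0.2957, 0.9553, -0.1418], [0.0, 0.0, 0.0, 1.0]]}
```

View pics/scene0.png

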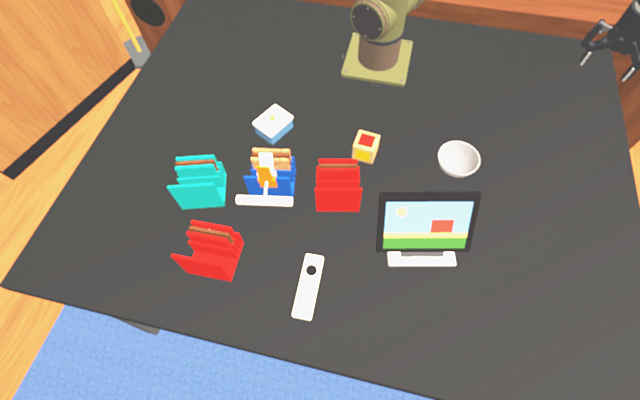

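View pics/top0.png

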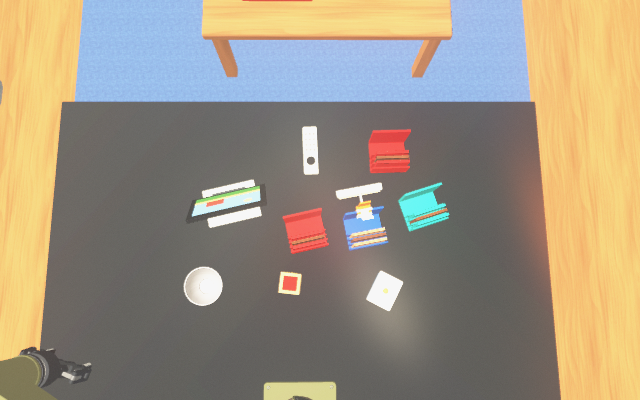

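The scene view shows the light (orange/white) on the blue rack at (267,170) and lamp bar at (265,200), with the frame at (428,222). In the top view, the lamp is at (360,191) and the frame at (227,203). I'll zoom in to pick exact corners.

```bash
python3 - <<'E'
import cv2,numpy as np
s=cv2.imread("pics/scene0.png");t=cv2.imread("pics/top0.png")
def c(im,x,y,w=100,h=75):return cv2.resize(im[y:y+h,x:x+w],None,fx=4,fy=4,interpolation=cv2.INTER_CUBIC)
m=np.vstack([np.hstack([c(s,225,140),c(s,375,185,120,75)[:, :480][:, ::1][:, :400] if 0 else cv2.resize(s[185:275,370:490],(400,300),interpolation=cv2.INTER_CUBIC)]),np.hstack([c(t,325,178),c(t,178,165)])])
cv2.imwrite("pics/z1.png",m)
E
```

```text
(no output)
```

View pics/z1.png

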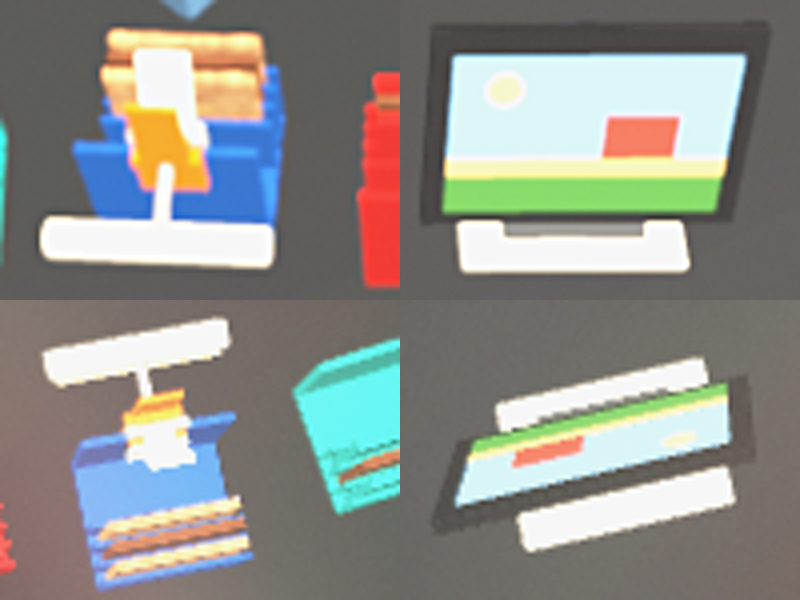

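The mosaic gives these corners. Wall top edge: top (343.3,219.3)–(383.8,206.8), and scene left corner (243.7,175.7). Frame rear top corners: top (186,222.5) and (266,205), scene (379.6,192.5) and (481,191.6). Lamp centre: top (359.2,191), scene (264.5,200.5).

```bash
cat >h.py <<'E'
import numpy as np,cv2
from rig import *
from scipy.spatial.transform import Rotation as R
def cam(n):
    c=get_calibration(n)
    if "cam_to_world" in c: return c["mtx"],np.array(c["cam_to_world"])
    s=observe();T=np.eye(4);T[:3,:3]=R.from_quat(s["tcp_rot"]).as_matrix();T[:3,3]=s["tool_pos"]
    return c["mtx"],T@np.array(c["hand_eye"])
def proj(n,P,C=None):
    K,T=C or cam(n);p=(np.atleast_2d(P)-T[:3,3])@T[:3,:3];u=p@np.array(K).T
    return u[:,:2]/u[:,2:]
def ray(n,uv,C=None):
    K,T=C or cam(n);d=T[:3,:3]@np.linalg.solve(K,[*uv,1]);return T[:3,3],d/np.linalg.norm(d)
def onz(n,uv,z,C=None):
    o,d=ray(n,uv,C);return o+d*(z-o[2])/d[2]
def tri(obs):
    A=np.zeros((3,3));b=np.zeros(3);rs=[ray(*o) for o in obs]
    for o,d in rs:
        M=np.eye(3)-np.outer(d,d);A+=M;b+=M@o
    p=np.linalg.solve(A,b);return p,[np.linalg.norm((np.eye(3)-np.outer(d,d))@(p-o)) for o,d in rs]
E
python3 - <<'E'
from h import *
np.set_printoptions(precision=4,suppress=True)
print("wall",onz("top",(343.3,219.3),.11),onz("top",(383.8,206.8),.11),"scene L?",onz("scene",(243.7,175.7),.11))
a=tri([("top",(186,222.5)),("scene",(481,191.6))]);b=tri([("top",(266,205)),("scene",(379.6,192.5))])
print("frame",a,b,np.linalg.norm(a[0]-b[0]))
print("lamp",tri([("top",(359.2,191)),("scene",(264.5,200.5))]))
E
```

```text
wall [ 0.5555 -0.1259  0.11  ] [ 0.5906 -0.2405  0.11  ] scene L? [ 0.5877 -0.2377  0.11  ]
frame (array([0.5413, 0.2993, 0.1623]), [np.float64(0.0012921354302788581), np.float64(0.0012921354302788445)]) (array([0.5888, 0.0865, 0.1565]), [np.float64(0.0004677897364168651), np.float64(0.0004677897364168627)]) 0.21815283004565905
lamp (array([ 0.6376, -0.1719,  0.1015]), [np.float64(0.0010755838886987372), np.float64(0.0010755838886986702)])
```

Request:
{"name": "apply_moves", "arguments": {
  "moves": [
    [8.5, [-1.8, 0.8, -1.5], 6.55],
    [8.5, [-1.7, 1.0, -1.5], 6.55],
    [8.5, [-1.6, 1.2, -1.5], 6.55],
    [8.5, [-1.4, 1.4, -1.5], 6.55],
    [8.5, [-1.2, 1.6, -1.0], 6.55],
    [8.5, [-1.0, 1.7, 0], 6.55],
    [8.5, [-0.8, 1.8, 0], 6.55],
    [8.5, [-0.6, 1.9, 0], 6.55]
  ]
}}

```text
t: 0.82
tool_pos: [0.3619, 0.5513, 0.3013]
tcp_rot: [0.598, 0.802, -0.0, -0.0]
contact_force: [0.3, 0.9, -0.0]
width: 0.999
gripper_force: 0.0
```

Request:
{"name": "apply_moves", "arguments": {
  "moves": [
    [8.5, [-3.9, 0, 0], 0],
    [8.5, [-4.1, 0, 0], 0],
    [8.5, [-4.1, 0, 0], 0],
    [8.5, [-4.1, 0, 0], 0],
    [8.5, [-4.1, 0, 0], 0],
    [8.5, [-4.1, 0, 0], 0],
    [8.5, [-4.1, 0, 0], 0],
    [8.5, [-4.1, 0, 0], 0]
  ]
}}

```text
t: 1.48
tool_pos: [0.4558, 0.2375, 0.3011]
tcp_rot: [0.595, 0.804, -0.0, -0.0]
contact_force: [-0.2, -0.4, -0.4]
width: 0.995
gripper_force: 0.0
```

Request:
{"name": "apply_moves", "arguments": {
  "moves": [
    [8.5, [-4.1, 0, 0], 0],
    [8.5, [-4.1, 0, 0], 0],
    [8.5, [-4.1, 0, 0], 0],
    [8.5, [-4.1, 0, 0], 0],
    [8.5, [-4.1, 0, 0], 0],
    [8.5, [-4.1, 0, 0], 0],
    [8.5, [-4.1, -0.3, 0], 0],
    [8.5, [0, 0, 0], 0]
  ]
}}

```text
t: 2.15
tool_pos: [0.5383, -0.0433, 0.3008]
tcp_rot: [0.598, 0.801, -0.002, 0.002]
contact_force: [0.3, 0.6, 0.1]
width: 0.991
gripper_force: 0.0
```

```bash
python3 - <<'E'
from h import *
np.set_printoptions(precision=4,suppress=True)
s=observe();print(s["t"],s["tool_pos"],s["tcp_rot"])
K,T=cam("wrist");np.save("c1.npy",T)
im=capture("wrist")[:,:,::-1];cv2.imwrite("pics/w1.png",im)
E
```

```text
2.15 [ 0.5383 -0.0433  0.3008] [ 0.598   0.8015 -0.0017  0.0017]
```

View pics/w1.png

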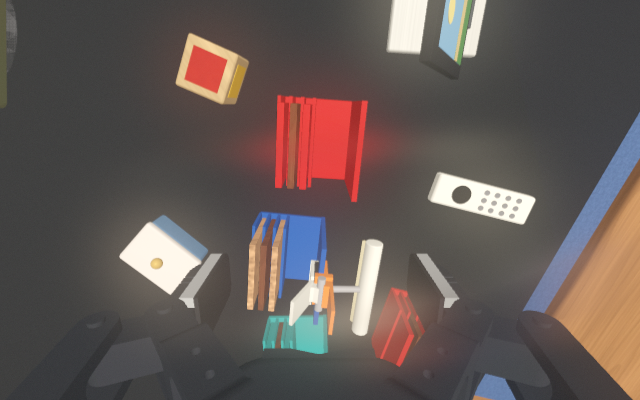

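The wrist view shows the light at about (316,290), the lamp tube from (374,243) to (361,332), and the blue wall's far corner at (325,218).

```bash
python3 - <<'E'
from h import *
np.set_printoptions(precision=4,suppress=True)
T=np.load("c1.npy");C=(get_calibration("wrist")["mtx"],T)
a=onz("wrist",(374,243),.106,C);b=onz("wrist",(361,332),.106,C)
print("lamp",a,b,(a+b)/2,np.linalg.norm(a-b),np.degrees(np.arctan2(*(a-b)[1::-1]))-90)
print("corner",onz("wrist",(327,218),.11,C))
for yaw in(15,17,19):
  y=np.radians(yaw);L=(a+b)/2-.06*np.array([np.cos(y),np.sin(y),0]);print(yaw,L)
E
```

```text
lamp [ 0.6266 -0.1069  0.106 ] [ 0.6538 -0.2348  0.106 ] [ 0.6402 -0.1709  0.106 ] 0.13072716974100268 12.01505676325543
corner [ 0.5623 -0.0908  0.11  ]
15 [ 0.5823 -0.1864  0.106 ]
17 [ 0.5829 -0.1884  0.106 ]
19 [ 0.5835 -0.1904  0.106 ]
```

Request:
{"name": "apply_moves", "arguments": {
  "moves": [
    [8.5, [0, 0, 0], 4.7],
    [8.5, [-3.7, 0.2, 0], 0],
    [8.5, [-3.7, 0.2, 0], 0],
    [8.5, [-3.7, 0.2, 0], 0],
    [8.5, [-3.6, 0.1, 0], 0],
    [8.5, [0, 0, 0], 0],
    [8.5, [0, 0, 0], 0]
  ]
}}

```text
t: 2.78
tool_pos: [0.5746, -0.1786, 0.3005]
tcp_rot: [0.629, 0.778, 0.0, -0.001]
contact_force: [0.8, 0.6, 0.1]
width: 0.995
gripper_force: 0.0
```

```bash
python3 - <<'E'
from h import *
np.set_printoptions(precision=4,suppress=True)
s=observe();print(s["t"],s["tool_pos"],s["tcp_rot"])
K,T=cam("wrist");np.save("c2.npy",T)
im=capture("wrist")[:,:,::-1];cv2.imwrite("pics/w2.png",im)
cv2.imwrite("pics/w2z.png",cv2.resize(im[100:300,210:460],None,fx=3,fy=3,interpolation=cv2.INTER_CUBIC))
E
```

```text
2.7833 [ 0.5746 -0.1786  0.3005] [ 0.6285  0.7778  0.     -0.0009]
```

View pics/w2z.png

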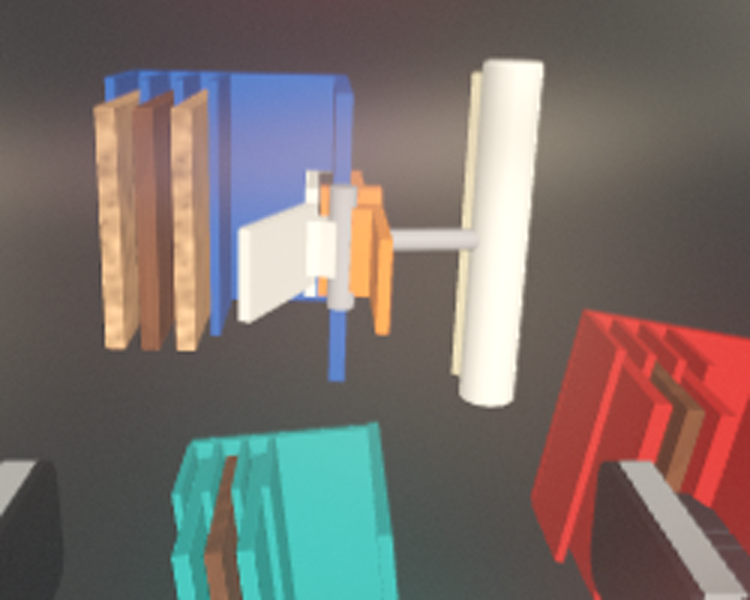

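```bash
python3 - <<'E'
from h import *
np.set_printoptions(precision=4,suppress=True)
T=np.load("c2.npy");C=(get_calibration("wrist")["mtx"],T)
px=lambda x,y:(210+x/3,100+y/3)
w=lambda x,y,z:onz("wrist",px(x,y),z,C)
yaw=lambda a,b:np.degrees(np.arctan2(*(a-b)[1::-1]))-90
a,b=w(345,88,.11),w(337,381,.11);print("wall",a,b,(a+b)/2,np.linalg.norm(a-b),yaw(a,b))
a,b=w(513,65,.106),w(487,400,.106);print("lamp",a,b,(a+b)/2,np.linalg.norm(a-b),yaw(a,b))
a,b=w(376,212,.174),w(391,333,.174);print("front top outer?",a,b,np.linalg.norm(a-b),yaw(a,b))
a,b=w(239,230,.174),w(239,322,.174);print("back top",a,b,np.linalg.norm(a-b),yaw(a,b))
R0=T;s=R.from_quat(observe()["tcp_rot"]).as_matrix();print(s)
E
```

```text
wall [ 0.5707 -0.1289  0.11  ] [ 0.5917 -0.2386  0.11  ] [ 0.5812 -0.1837  0.11  ] 0.1116937437285586 10.842459730688418
lamp [ 0.6276 -0.1088  0.106 ] [ 0.6521 -0.2356  0.106 ] [ 0.6398 -0.1722  0.106 ] 0.12914143195840305 10.942694260848512
front top outer? [ 0.5853 -0.1578  0.174 ] [ 0.5984 -0.194   0.174 ] 0.03846713903766128 19.94656873134842
back top [ 0.5464 -0.1718  0.174 ] [ 0.5517 -0.2003  0.174 ] 0.029051510128817327 10.498534734542972
[[-0.2113  0.9774 -0.0016]
 [ 0.9774  0.2113  0.0017]
 [ 0.002  -0.0012 -1.    ]]
```

Request:
{"name": "apply_moves", "arguments": {
  "moves": [
    [8.5, [-0.66, -0.68, 2], 1.3],
    [8.5, [0, 0, 4], 0],
    [8.5, [0, 0, 4], 0],
    [8.5, [0, 0, 3.5], 0],
    [8.5, [0, 0, 2.7], 0],
    [6.0, [0, 0, 0], 0],
    [6.0, [0, 0, 0], 0],
    [6.0, [0, 0, 0], 0]
  ],
  "newtons": 25
}}

```text
t: 3.5
tool_pos: [0.5705, -0.1852, 0.1411]
tcp_rot: [0.636, 0.772, 0.0, 0.001]
contact_force: [0.6, 0.6, 0.9]
width: 0.703
gripper_force: 0.0
```

Request:
{"name": "apply_moves", "arguments": {
  "moves": [
    [5.2, [0, 0, 0.1], 0],
    [5.2, [0, 0, 0], 0],
    [4.6, [0, 0.3, 0], 0],
    [4.6, [0, 0, 0], 0]
  ]
}}

```text
t: 3.83
tool_pos: [0.5722, -0.1859, 0.1403]
tcp_rot: [0.636, 0.771, -0.0, 0.001]
contact_force: [-3.8, 0.6, 7.2]
width: 0.544
gripper_force: 10.2
```

Request:
{"name": "apply_moves", "arguments": {
  "moves": [
    [4.1, [0, 0.28, 0], 0],
    [4.1, [0, 0, 0], 0],
    [3.6, [0, 0.25, 0], 0],
    [3.6, [0, 0, 0], 0]
  ]
}}

```text
t: 4.17
tool_pos: [0.5786, -0.1851, 0.1415]
tcp_rot: [0.637, 0.771, 0.0, 0.002]
contact_force: [-3.1, 0.8, 10.9]
width: 0.423
gripper_force: 12.5
```

Request:
{"name": "apply_moves", "arguments": {
  "moves": [
    [3.2, [0, 0.15, -0.1], 0],
    [3.2, [0, 0, 0], 0],
    [2.8, [0, 0.15, -0.1], 0],
    [2.6, [0, 0, 0], 0],
    [2.6, [0, 0, 0], 0]
  ]
}}

```text
t: 4.58
tool_pos: [0.5825, -0.1844, 0.1427]
tcp_rot: [0.637, 0.771, 0.001, 0.002]
contact_force: [-0.2, 1.3, 8.0]
width: 0.319
gripper_force: 26.7
```

```bash
python3 - <<'E'
from h import *
np.set_printoptions(precision=4,suppress=True)
s=observe();print(s["t"],s["tool_pos"],s["tcp_rot"],s["width"],s["gripper_force"],s["contact_force"])
im=capture("wrist")[:,:,::-1];sc=capture("scene")[:,:,::-1]
f=lambda a,s:cv2.resize(a,s,interpolation=cv2.INTER_CUBIC)
cv2.imwrite("pics/g.png",np.hstack([f(im[180:400,200:460],(440,372)),f(sc[130:220,220:305],(351,372))]))
E
```

```text
4.5833 [ 0.5825 -0.1844  0.1427] [0.6366 0.7712 0.0011 0.0024] 0.31850798931544055 26.718614995479584 [-0.227   1.3317  8.0258]
```

View pics/g.png

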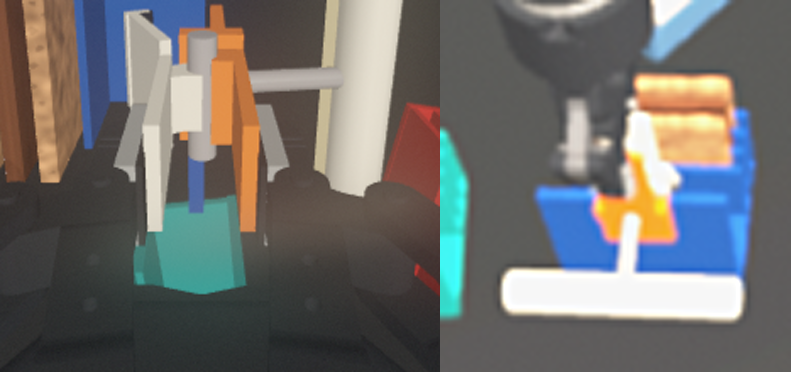

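Request:
{"name": "apply_moves", "arguments": {
  "moves": [
    [2.5, [0, 0, -0.7], 0],
    [2.5, [0, 0, -1], 0],
    [2.5, [0, 0, -1.5], 0],
    [2.5, [0, 0, -2], 0],
    [2.5, [0, 0, -3], 0],
    [2.5, [0, 0, -3], 0],
    [2.5, [0, 0, -3], 0],
    [2.5, [0, 0, -2], 0]
  ],
  "newtons": 30
}}

```text
t: 5.35
tool_pos: [0.5809, -0.1842, 0.306]
tcp_rot: [0.637, 0.771, 0.0, 0.002]
contact_force: [0.3, -0.6, -0.9]
width: 0.318
gripper_force: 30.2
```

Request:
{"name": "apply_moves", "arguments": {
  "moves": [
    [2.5, [2.5, 0.4, 0], 0],
    [2.5, [4, 0.4, 0], 0.4],
    [2.5, [4.1, 0.5, 0], 0.4],
    [2.5, [4.1, 0.5, 0], 0.4],
    [2.5, [4.1, 0.5, 0], 0.4],
    [2.5, [4.1, 0.5, 0], 0],
    [2.5, [4.1, 0.4, 0], 0],
    [2.5, [4, 0.4, 0], 0]
  ]
}}

```text
t: 6.02
tool_pos: [0.5612, 0.1295, 0.3028]
tcp_rot: [0.647, 0.762, -0.0, -0.0]
contact_force: [2.1, 0.2, -1.1]
width: 0.32
gripper_force: 30.2
```

Request:
{"name": "apply_moves", "arguments": {
  "moves": [
    [2.5, [1.3, 0, 0], 0],
    [2.5, [0, 0, 0], 0],
    [2.5, [0, 0, 0], 0],
    [2.5, [0, 0, 0], 0]
  ]
}}

```text
t: 6.35
tool_pos: [0.56, 0.1395, 0.3024]
tcp_rot: [0.647, 0.762, -0.001, 0.0]
contact_force: [-0.9, -0.6, -2.0]
width: 0.319
gripper_force: 30.2
```

```bash
python3 - <<'E'
from h import *
np.set_printoptions(precision=4,suppress=True)
s=observe();print(s["t"],s["tool_pos"],s["tcp_rot"],s["width"],s["gripper_force"],s["contact_force"])
K,T=cam("wrist");np.save("c3.npy",T)
im=capture("wrist")[:,:,::-1];cv2.imwrite("pics/w3.png",im)
E
```

```text
6.35 [0.56   0.1395 0.3024] [ 0.6474  0.7622 -0.0005  0.0003] 0.31924934751453043 30.17655909061432 [-0.8933 -0.6117 -1.9804]
```

View pics/w3.png

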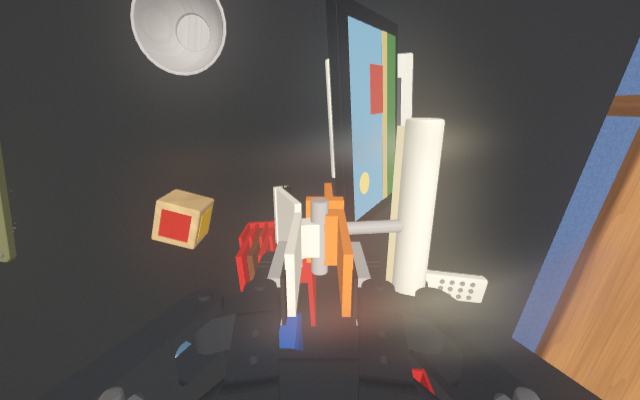

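The light is held squarely. The frame's rear top edge runs from about (330,0) to (343,185), and the far bottom corner is at (398,25). I'll fit the frame model to the corners and overlay it on all views.

```bash
cat >fit.py <<'E'
from h import *
from scipy.optimize import least_squares
np.set_printoptions(precision=4,suppress=True)
Cw=(get_calibration("wrist")["mtx"],np.load("c3.npy"));Ct,Cs=cam("top"),cam("scene")
def pose(p):
    x,y,yaw,th=p;return R.from_euler("ZY",[yaw,-th]).as_matrix(),np.array([x,y,.02+.165*np.cos(th)])
def pts(p,L):
    M,o=pose(p);return o+np.array(L)@M.T
rt=[[-.005,.11,0],[-.005,-.11,0]];fb=[[.005,.11,-.165],[.005,-.11,-.165]];ft=[[.005,.11,0],[.005,-.11,0]]
obs=[(Ct,rt[0],(186,222.5)),(Ct,rt[1],(266,205)),(Cs,rt[0],(481,191.6)),(Cs,rt[1],(379.6,192.5)),
 (Cs,fb[0],(469.6,251)),(Cs,fb[1],(376,251)),(Cw,fb[0],(398,24)),]
res=lambda p:np.concatenate([(proj(0,pts(p,[l]),C)[0]-uv) for C,l,uv in obs])
E
python3 - <<'E'
from fit import *
f=least_squares(res,[.565,.193,.22,.5],loss="soft_l1",x_scale=[.01,.01,.1,.1]);p=f.x;np.save("p.npy",p)
print(p,np.degrees(p[2:]),pose(p)[1]);print(res(p).reshape(-1,2))
ims=[]
for fn,C,(x,y,w,h) in [("w3",Cw,(300,0,130,200)),("top0",Ct,(180,170,100,65)),("scene0",Cs,(370,180,120,80))]:
    im=cv2.imread(f"pics/{fn}.png");k=3 if fn=="w3" else 4;
    im=np.clip((im/255.)**.6*255,0,255).astype(np.uint8)
    im=cv2.resize(im[y:y+h,x:x+w],None,fx=k,fy=k,interpolation=cv2.INTER_CUBIC)
    for q,c in((rt,(0,0,255)),(ft,(0,255,0)),(fb,(255,0,255))):
        a,b=((proj(0,pts(p,q),C)-[x,y]+.5)*k).astype(int)
        cv2.line(im,tuple(map(int,a)),tuple(map(int,b)),c,1)
    ims.append(im)
m=np.zeros((600,790+84,3),np.uint8)
m[:600,:390]=ims[0];m[:260,394:794]=ims[1];m[270:590,394:874]=ims[2];cv2.imwrite("pics/fit.png",m[:,:800])
E
```

```text
[0.5689 0.195  0.2228 0.5138] [12.7672 29.4397] [0.5689 0.195  0.1637]
[[-1.1579  0.3662]
 [-0.4383 -0.3453]
 [ 0.151  -0.0056]
 [ 0.1246 -1.005 ]
 [-0.9337  2.6437]
 [-0.3595  2.3101]
 [-0.7243  0.1288]]
```

View pics/fit.png

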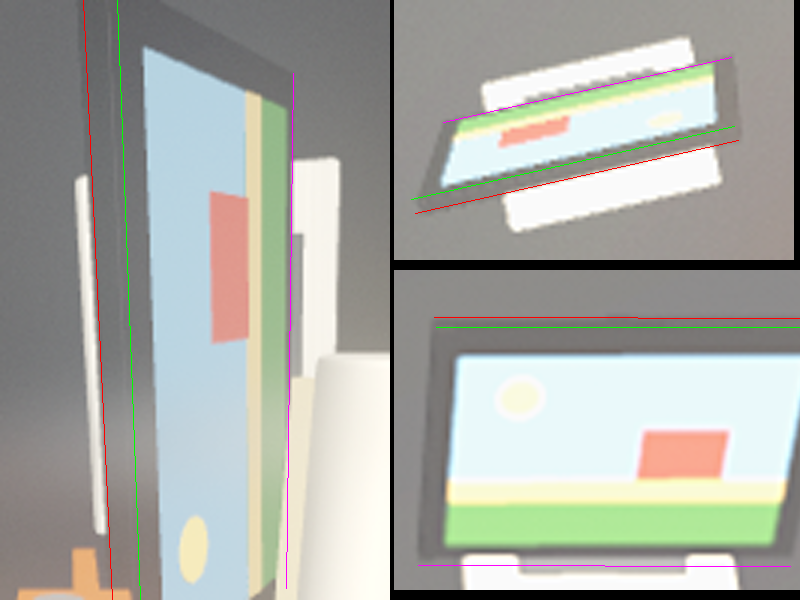

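Request:
{"name": "apply_moves", "arguments": {
  "moves": [
    [2.5, [1.3, 0.8, 0], -1.2],
    [2.5, [1.4, 0.8, 0], -1.2],
    [2.5, [1.3, 0.8, 0], -1.1],
    [2.5, [1.25, 0.68, 1], 0],
    [2.5, [0, 0, 1.5], 0],
    [2.5, [0, 0, 1.5], 0],
    [2.5, [0, 0, 0], 0],
    [2.5, [0, 0, 0], 0]
  ]
}}

```text
t: 7.07
tool_pos: [0.5795, 0.1986, 0.2605]
tcp_rot: [0.623, 0.782, -0.001, -0.001]
contact_force: [0.8, -0.9, -0.9]
width: 0.321
gripper_force: 30.1
```

```bash
python3 - <<'E'
from fit import *
s=observe();print(s["t"],s["tool_pos"],s["tcp_rot"],s["contact_force"],np.degrees(2*np.arctan2(s["tcp_rot"][1],s["tcp_rot"][0]))-90)
print("lamp ends pred",proj("wrist",(lambda M,o:np.array([[.065,.06,.0387],[-.065,.06,.0387]])@M.T+o)(R.from_quat(s["tcp_rot"]).as_matrix(),np.array(s["tool_pos"]))))
im=capture("wrist")[:,:,::-1];cv2.imwrite("pics/w4.png",im)
im=cv2.convertScaleAbs(im,alpha=1.3,beta=20);sc=cv2.convertScaleAbs(capture("scene")[:,:,::-1],alpha=1.2,beta=10)
f=lambda a,s:cv2.resize(a,s,interpolation=cv2.INTER_CUBIC)
cv2.imwrite("pics/m4.png",np.hstack([f(im[0:300,230:450],(440,600)),f(sc[150:260,365:431+0],(360,600))]))
E
```

```text
7.0667 [0.5795 0.1986 0.2605] [ 0.6233  0.7819 -0.0014 -0.0011] [ 0.7922 -0.9105 -0.9367] 12.877926422169537
lamp ends pred [[423.392  121.3344]
 [404.6498 313.2356]]
```

View pics/m4.png

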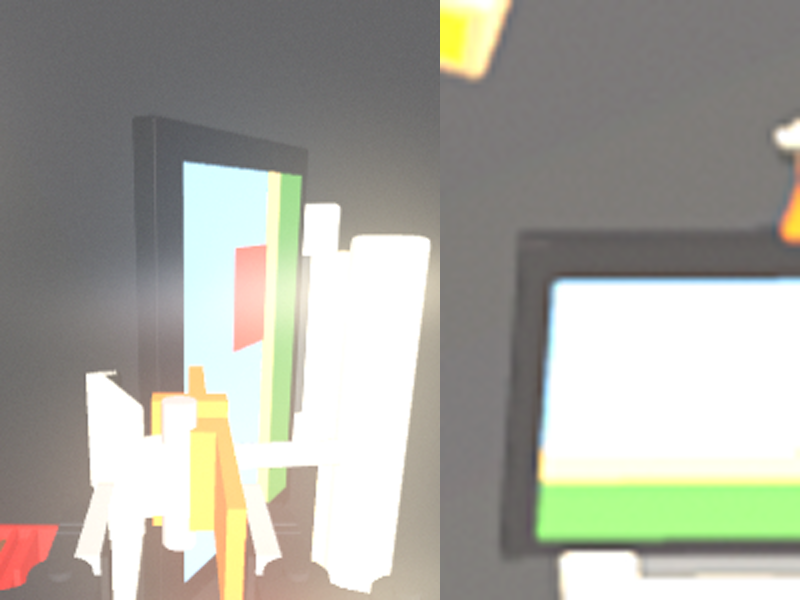

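The wrist view shows the frame's far corners clearly: rear top at pixel (297,59), front top at (308.5,58.5) and front bottom at (383.5,75). The lamp end at (425,118) matches the predicted grip. I'll refit with these.

```bash
python3 - <<'E'
from fit import *
import fit
C4=cam("wrist")
fit.obs[4:]=[(C4,rt[0],(297,59)),(C4,ft[0],(308.5,58.5)),(C4,fb[0],(383.5,75))]
f=least_squares(res,np.load("p.npy"),x_scale=[.01,.01,.1,.1]);p=f.x;np.save("p2.npy",p)
print(p,np.degrees(p[2:]),pose(p)[1]);print(res(p).reshape(-1,2))
# wrist only, yaw fixed, free z
def r2(q):
    M=R.from_euler("ZY",[p[2],-q[3]]).as_matrix();o=q[:3]
    return np.concatenate([proj(0,o+M@np.array(l),C)[0]-uv for C,l,uv in fit.obs[4:]])
g=least_squares(r2,[*pose(p)[1],p[3]],x_scale=[.01,.01,.01,.1]);print(g.x,np.degrees(g.x[3]),g.fun)
E
```

```text
[0.5704 0.1925 0.2261 0.526 ] [12.955  30.1355] [0.5704 0.1925 0.1627]
[[-0.054  -0.0278]
 [ 0.518  -0.974 ]
 [-1.259   0.4667]
 [-1.1796 -0.2482]
 [-0.15   -0.3611]
 [-0.0459 -0.9034]
 [ 0.0043  0.5913]]
[0.5697 0.1935 0.1509 0.5438] 31.158490336289155 [ 0.2895  0.1669 -0.2813 -0.3439 -0.0034  0.2864]
```

Request:
{"name": "apply_moves", "arguments": {
  "moves": [
    [2.5, [-0.35, 0.12, 0.5], 0],
    [2.5, [0, 0, 0.8], 0],
    [2.5, [0, 0, 0.7], 0],
    [2.5, [0, 0, 0.7], 0],
    [2.5, [0, 0, 0.5], 0],
    [2.5, [0, 0, 0.3], 0],
    [2.5, [0, 0, 0], 0]
  ]
}}

```text
t: 7.75
tool_pos: [0.5814, 0.1945, 0.2261]
tcp_rot: [0.624, 0.782, -0.001, -0.001]
contact_force: [0.1, -0.8, -0.5]
width: 0.321
gripper_force: 30.2
```

Request:
{"name": "apply_moves", "arguments": {
  "moves": [
    [2.5, [0, 0, 0.3], 0],
    [2.5, [0, 0, 0.3], 0],
    [2.5, [0, 0, 0.2], 0],
    [2.5, [0, 0, 0], 0],
    [2.5, [0, 0, 0], 0]
  ]
}}

```text
t: 8.17
tool_pos: [0.5821, 0.1947, 0.2193]
tcp_rot: [0.624, 0.782, -0.0, -0.0]
contact_force: [-0.0, -1.0, -1.2]
width: 0.315
gripper_force: 30.2
```

Request:
{"name": "apply_moves", "arguments": {
  "moves": [
    [2.5, [0, 0, 0.2], 0],
    [2.5, [0, 0, 0.2], 0],
    [2.5, [0, 0, 0], 0]
  ]
}}

```text
t: 8.42
tool_pos: [0.5819, 0.1947, 0.2149]
tcp_rot: [0.624, 0.782, -0.0, -0.0]
contact_force: [0.4, -0.2, -1.0]
width: 0.321
gripper_force: 30.2
```

Request:
{"name": "apply_moves", "arguments": {
  "moves": [
    [2.5, [0, 0, 0.15], 0],
    [2.5, [0, 0, 0.15], 0],
    [2.5, [0, 0, 0], 0]
  ]
}}

```text
t: 8.67
tool_pos: [0.5819, 0.1947, 0.2119]
tcp_rot: [0.624, 0.782, -0.0, -0.0]
contact_force: [-0.7, 0.1, -0.8]
width: 0.321
gripper_force: 30.2
```

Request:
{"name": "apply_moves", "arguments": {
  "moves": [
    [3.2, [0, -0.2, 0], 0],
    [3.6, [0, -0.2, 0], 0],
    [3.6, [0, 0, 0], 0]
  ],
  "newtons": 25
}}

```text
t: 8.92
tool_pos: [0.5777, 0.1938, 0.2125]
tcp_rot: [0.624, 0.782, -0.0, -0.0]
contact_force: [-1.2, 0.2, -0.3]
width: 0.422
gripper_force: 0.3
```

Request:
{"name": "apply_moves", "arguments": {
  "moves": [
    [4.2, [0, -0.3, 0], 0],
    [4.8, [0, -0.3, 0], 0],
    [4.8, [0, 0, 0], 0]
  ]
}}

```text
t: 9.17
tool_pos: [0.5716, 0.1923, 0.2125]
tcp_rot: [0.624, 0.782, -0.0, -0.0]
contact_force: [0.2, 0.5, 1.0]
width: 0.564
gripper_force: 0.3
```

```bash
python3 - <<'E'
from h import *
im=cv2.convertScaleAbs(capture("wrist")[:,:,::-1],alpha=1.1,beta=15);sc=capture("scene")[:,:,::-1];tp=capture("top")[:,:,::-1]
f=lambda a,s:cv2.resize(a,s,interpolation=cv2.INTER_CUBIC)
m=np.zeros((600,800,3),np.uint8)
m[:, :400]=f(im[70:370,220:420],(400,600));m[:300,400:]=f(sc[140:260,365:525],(400,300));m[300:,400:]=f(tp[150:240,170:290],(400,300))
cv2.imwrite("pics/m5.png",m)
E
```

```text
(no output)
```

View pics/m5.png

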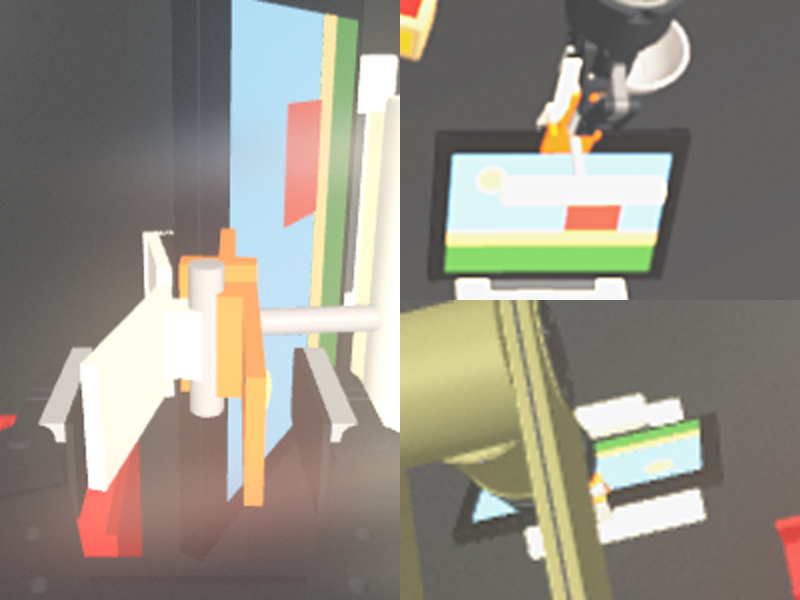

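The light now sits on the frame's top edge at its middle and is tilting back, clear of the front finger. In the scene view the lamp is at about (438,216). From here I'll measure the lamp numerically.

```bash
cat >lamp.py <<'E'
from fit import *
p=np.load("p2.npy");M,o=pose(p)
def blob(im,x0,x1,y0,y1,thr):
    m=np.zeros(im.shape[:2],np.uint8);s=im[y0:y1,x0:x1].astype(int)
    m[y0:y1,x0:x1]=(s.min(2)>thr)
    n,l,st,c=cv2.connectedComponentsWithStats(m)
    return [(st[i].tolist(),c[i].round(1).tolist()) for i in range(1,n) if st[i][4]>60]
if __name__=="__main__":
    s=observe();print(s["t"],s["tool_pos"],s["contact_force"])
    C=cam("wrist");im=capture("wrist");sc=capture("scene")
    print("wrist",blob(im,380,480,90,400,175));print("scene",blob(sc,395,500,195,235,225))
    for d in(0,.005,.01,.015,.02):
        P=o+M@np.array([.06,0,d-.006]);E=np.array([P+M@[0,.065,0],P-M@[0,.065,0]])
        print("aligned d",d,P,"scene",proj(0,P,Cs)[0],"wrist ends",proj(0,E,C).round(0).tolist())
    X=R.from_euler("Z",p[2]).as_matrix();P=np.array([.5819,.1947,.2119-.0327])+X@[.06,0,-.006];E=np.array([P+X@[0,.065,0],P-X@[0,.065,0]])
    print("upright",P,proj(0,P,Cs)[0],proj(0,E,C).round(0).tolist())
E
python3 lamp.py
```

```text
9.3167 [0.5722 0.1925 0.2125] [-1.1893 -0.8123  1.4251]
wrist [([380, 98, 73, 200, 7625], [420.6, 191.0]), ([395, 236, 7, 22, 121], [398.2, 245.6]), ([386, 281, 11, 10, 63], [389.3, 284.5]), ([426, 352, 28, 26, 325], [435.8, 365.9])]
scene [([395, 195, 77, 38, 1075], [434.0, 216.5])]
aligned d 0 [0.6239 0.2048 0.1876] scene [435.6026 210.6281] wrist ends [[419.0, 122.0], [400.0, 326.0]]
aligned d 0.005 [0.6215 0.2042 0.192 ] scene [435.9333 208.5619] wrist ends [[417.0, 122.0], [398.0, 331.0]]
aligned d 0.01 [0.619  0.2036 0.1963] scene [436.2661 206.4824] wrist ends [[414.0, 123.0], [396.0, 336.0]]
aligned d 0.015 [0.6166 0.2031 0.2006] scene [436.601  204.3897] wrist ends [[412.0, 123.0], [393.0, 341.0]]
aligned d 0.02 [0.6141 0.2025 0.2049] scene [436.938  202.2836] wrist ends [[409.0, 124.0], [391.0, 346.0]]
upright [0.6404 0.2082 0.1732] [434.8682 221.1107] [[440.0, 121.0], [419.0, 313.0]]
```

Request:
{"name": "apply_moves", "arguments": {
  "moves": [
    [5.4, [0, -0.3, 0], 0],
    [6.0, [0, -0.3, 0], 0],
    [6.6, [0, -0.3, 0], 0],
    [7.2, [0, -0.3, 0], 0],
    [7.2, [0, 0, 0], 0],
    [7.2, [0, 0, 0], 0]
  ]
}}

```text
t: 9.92
tool_pos: [0.5602, 0.1898, 0.2124]
tcp_rot: [0.624, 0.782, -0.0, -0.0]
contact_force: [-1.2, -0.6, 0.6]
width: 0.843
gripper_force: 0.5
```

```bash
python3 lamp.py
```

```text
9.9167 [0.5602 0.1898 0.2124] [-1.1549 -0.5874  0.5574]
wrist [([402, 98, 69, 193, 6702], [437.9, 186.3]), ([380, 230, 39, 12, 368], [398.7, 235.1]), ([388, 338, 14, 24, 123], [394.1, 347.6]), ([454, 362, 26, 19, 258], [466.2, 371.4])]
scene [([395, 195, 78, 23, 950], [436.1, 208.8]), ([395, 218, 72, 15, 171], [433.0, 227.1])]
aligned d 0 [0.6239 0.2048 0.1876] scene [435.6026 210.6281] wrist ends [[442.0, 122.0], [419.0, 327.0]]
aligned d 0.005 [0.6215 0.2042 0.192 ] scene [435.9333 208.5619] wrist ends [[441.0, 122.0], [417.0, 331.0]]
aligned d 0.01 [0.619  0.2036 0.1963] scene [436.2661 206.4824] wrist ends [[439.0, 123.0], [415.0, 336.0]]
aligned d 0.015 [0.6166 0.2031 0.2006] scene [436.601  204.3897] wrist ends [[437.0, 123.0], [413.0, 341.0]]
aligned d 0.02 [0.6141 0.2025 0.2049] scene [436.938  202.2836] wrist ends [[435.0, 124.0], [411.0, 347.0]]
upright [0.6404 0.2082 0.1732] [434.8682 221.1107] [[462.0, 121.0], [436.0, 313.0]]
```

```bash
cat >prof.py <<'E'
from fit import *
sc=capture("scene").astype(int);im=capture("wrist").astype(int);np.save("sc.npy",sc);np.save("wr.npy",im)
for x in(415,455):print("scene col",x,{y:sc[y,x].tolist() for y in range(196,226,1)} if 0 else [sc[y,x,0] for y in range(194,228)])
for y in(130,170,260):print("wrist row",y,[im[y,x].min() for x in range(390,490,2)])
print("wrist col435",[im[y,437].min() for y in range(94,130,2)])
E
python3 prof.py
```

```text
scene col 415 [np.int64(73), np.int64(74), np.int64(74), np.int64(74), np.int64(74), np.int64(72), np.int64(67), np.int64(119), np.int64(208), np.int64(247), np.int64(250), np.int64(248), np.int64(247), np.int64(247), np.int64(247), np.int64(247), np.int64(247), np.int64(247), np.int64(247), np.int64(248), np.int64(249), np.int64(235), np.int64(221), np.int64(221), np.int64(221), np.int64(221), np.int64(221), np.int64(221), np.int64(221), np.int64(221), np.int64(221), np.int64(221), np.int64(221), np.int64(221)]
scene col 455 [np.int64(74), np.int64(74), np.int64(75), np.int64(75), np.int64(75), np.int64(72), np.int64(76), np.int64(133), np.int64(211), np.int64(251), np.int64(250), np.int64(248), np.int64(247), np.int64(247), np.int64(247), np.int64(247), np.int64(247), np.int64(247), np.int64(247), np.int64(248), np.int64(249), np.int64(231), np.int64(220), np.int64(220), np.int64(221), np.int64(224), np.int64(226), np.int64(225), np.int64(222), np.int64(220), np.int64(220), np.int64(220), np.int64(220), np.int64(220)]
wrist row 130 [np.int64(105), np.int64(103), np.int64(139), np.i
[... 1748 characters left out ...]
int64(216), np.int64(220), np.int64(222), np.int64(224), np.int64(225), np.int64(226), np.int64(227), np.int64(226), np.int64(224), np.int64(221), np.int64(217), np.int64(100), np.int64(86), np.int64(86), np.int64(87), np.int64(85), np.int64(85), np.int64(86), np.int64(84), np.int64(82), np.int64(83), np.int64(79), np.int64(82), np.int64(79), np.int64(78), np.int64(78), np.int64(79), np.int64(78), np.int64(77), np.int64(75)]
wrist col435 [np.int64(70), np.int64(73), np.int64(75), np.int64(74), np.int64(74), np.int64(78), np.int64(76), np.int64(76), np.int64(79), np.int64(80), np.int64(81), np.int64(83), np.int64(134), np.int64(195), np.int64(196), np.int64(193), np.int64(192), np.int64(194)]
```

```bash
cat >lf.py <<'E'
from lamp import *
import sys
def cyl(P,C):  # outline hull of lamp tube in the image
    a=np.linspace(0,2*np.pi,60);X=R.from_euler("Z",p[2]).as_matrix()
    pts=np.vstack([P+(X@np.array([.011*np.cos(a),0*a+e,.011*np.sin(a)])).T for e in(-.065,.065)])
    h=cv2.convexHull(proj(0,pts,C).astype(np.float32))[:,0].astype(float);return h
def span(h,val,ax):  # min/max of the other coord where coord ax == val
    r=[]
    for a,b in zip(h,np.roll(h,-1,0)):
        if (a[ax]-val)*(b[ax]-val)<=0 and a[ax]!=b[ax]:
            t=(val-a[ax])/(b[ax]-a[ax]);r.append(a[1-ax]+t*(b[1-ax]-a[1-ax]))
    return (min(r),max(r)) if r else (999,999)
def fitlamp(sc_lo,right):
    C=cam("wrist");X=R.from_euler("Z",p[2]).as_matrix()
    def r(q):
        P=o*[1,1,0]+X@[q[0],0,0]+[0,0,q[1]]
        h=cyl(P,C);hs=cyl(P,Cs)
        return [span(hs,x,0)[1]-v for x,v in sc_lo]+[span(h,y,1)[1]-v for y,v in right]
    f=least_squares(r,[.06,.19],x_scale=.01,diff_step=1e-4);return f.x,f.fun
def report(x):
    u=x[0];z=x[1]-o[2];th=p[3]
    # in panel axes
    px=u*np.cos(th)+z*np.sin(th);pz=-u*np.sin(th)+z*np.cos(th)
    print("lamp u,z rel top",u,z,"panel coords x,z (home .060,-.006):",px,pz,"radius",np.hypot(u,z))
if __name__=="__main__":
    sc=capture("scene").astype(int);im=capture("wrist").astype(int)
    lo=[]
    for x in(415,425,455,462):
        c=sc[190:240,x,0];k=np.where(c>240)[0];lo.append((x,190+k.max()+ (c[k.max()+1]-221)/27.+.5))
    ri=[]
    for y in(135,150,170,260):
        c=im[y,:,:].min(1);k=np.where((c[400:520]>200))[0];e=400+k.max();ri.append((y,e+.5))
    print(np.round(lo,1).tolist(),ri);x,f=fitlamp(lo,ri);print(x,np.round(f,1));report(x)
E
python3 lf.py
```

```text
[[415.0, 236.6], [425.0, 236.7], [455.0, 236.6], [462.0, 236.7]] [(135, np.float64(467.5)), (150, np.float64(465.5)), (170, np.float64(462.5)), (260, np.float64(450.5))]
[0.0801 0.1402] [ 0.  -0.   0.  -0.   0.1 -0.   0.2 -0.3]
lamp u,z rel top 0.0800982460356629 -0.022464847993248632 panel coords x,z (home .060,-.006): 0.05799377044048775 -0.05964160463506464 radius 0.08318893203635538
```

```bash
sed -i 's/c=sc\[190:240,x,0\];k=np.where(c>240)\[0\]/c=sc[190:240,x,0];k=np.where(c>240)[0];k=k[k<k[0]+20];k=k[:1+int(np.argmax(np.append(np.diff(k),9)>1))]/' lf.py; python3 lf.py
```

```text
[[415.0, 215.0], [425.0, 199.0], [455.0, 214.9], [462.0, 214.9]] [(135, np.float64(467.5)), (150, np.float64(465.5)), (170, np.float64(462.5)), (260, np.float64(450.5))]
[0.0506 0.2019] [-4.1 12.  -4.  -4.   0.1 -0.   0.2 -0.3]
lamp u,z rel top 0.05056658416269614 0.039210211585482324 panel coords x,z (home .060,-.006): 0.06341739284733654 0.008523755680913878 radius 0.06398765604756378
```

```bash
sed -i 's/(415,425,455,462)/(412,416,455,460)/' lf.py; python3 lf.py
```

```text
[[412.0, 215.0], [416.0, 215.0], [455.0, 214.9], [460.0, 214.9]] [(135, np.float64(467.5)), (150, np.float64(465.5)), (170, np.float64(462.5)), (260, np.float64(450.5))]
[0.055  0.1927] [-0.1 -0.1  0.1  0.1  0.1 -0.   0.2 -0.3]
lamp u,z rel top 0.05499197403781505 0.030020296721312956 panel coords x,z (home .060,-.006): 0.0626308769170667 -0.0016458069177880778 radius 0.06265249734696453
```

Request:
{"name": "apply_moves", "arguments": {
  "moves": [
    [7.2, [0, 0, -1], 0],
    [7.2, [0, 0, -2], 0],
    [7.2, [0, 0, -2.5], 0],
    [7.2, [0, 0, -2], -6.9],
    [7.2, [0, 0, 0], -6.9],
    [7.2, [0, 0, 0], -6.9],
    [7.2, [0, 0, 0], -6.9],
    [7.2, [0, 0, 0], -6.9]
  ]
}}

```text
t: 11.08
tool_pos: [0.5615, 0.19, 0.2885]
tcp_rot: [0.361, 0.933, 0.001, 0.001]
contact_force: [0.1, 0.3, 0.3]
width: 0.842
gripper_force: 0.0
```

Request:
{"name": "apply_moves", "arguments": {
  "moves": [
    [7, [0, 0, 0], -6.9],
    [7, [0, 0, 0], -6.9],
    [7, [0, 0, 0], -6.9],
    [7, [0, 0, 0], -6.9],
    [7, [0, 0, 0], -6.9],
    [7, [0, 0, 0], -7],
    [7, [0, 0, 0], -7],
    [7, [0, 0, 0], -7]
  ]
}}

```text
t: 11.75
tool_pos: [0.5615, 0.19, 0.2882]
tcp_rot: [-0.115, 0.993, 0.0, 0.001]
contact_force: [1.8, -0.3, -0.0]
width: 0.821
gripper_force: 0.0
```

```bash
python3 - <<'E'
from lamp import *
s=observe();M3=R.from_quat(s["tcp_rot"]).as_matrix();print(s["t"],s["tool_pos"],s["width"]);print(M3)
X=R.from_euler("Z",p[2]).as_matrix();t=np.array([.570,.1928,0])+X@[-.0174,-.0008,0];t[2]=.2015
print("target",t,"delta tool cm",100*M3.T@(t-s["tool_pos"]),"yaw err",np.degrees(np.arctan2(M3[1,1],M3[0,1])-p[2])-90)
sc=capture("scene").astype(int);c=sc[195:240,:,0]
for x in(412,416,455,460):print([int(v) for v in c[4:26,x]])
E
```

```text
11.75 [0.5615 0.19   0.2882] 0.8210923799306806
[[-0.9737 -0.2279  0.002 ]
 [-0.2279  0.9737  0.0004]
 [-0.0021 -0.     -1.    ]]
target [0.5532 0.1881 0.2015] delta tool cm [0.8647 0.0031 8.6689] yaw err 0.21692102155380155
[72, 66, 120, 255, 253, 248, 247, 247, 247, 247, 247, 247, 247, 248, 247, 228, 220, 220, 221, 221, 221, 220]
[71, 66, 121, 255, 253, 248, 247, 247, 247, 247, 247, 247, 247, 248, 247, 228, 220, 220, 221, 221, 221, 220]
[71, 74, 152, 255, 251, 248, 247, 247, 247, 247, 247, 247, 248, 249, 247, 226, 220, 220, 221, 221, 223, 225]
[69, 74, 164, 255, 251, 248, 247, 247, 247, 247, 247, 247, 248, 248, 247, 225, 220, 220, 221, 220, 220, 221]
```

Request:
{"name": "apply_moves", "arguments": {
  "moves": [
    [7, [0.86, 0, 2], 0],
    [7, [0, 0, 2.5], 0],
    [7, [0, 0, 2], 0],
    [7, [0, 0, 1.2], 0],
    [5, [0, 0, 0.9], 0],
    [4, [0, 0, 0], 0],
    [4, [0, 0, 0], 0]
  ],
  "newtons": 20
}}

```text
t: 12.38
tool_pos: [0.5527, 0.188, 0.2016]
tcp_rot: [-0.111, 0.994, 0.0, 0.0]
contact_force: [-0.3, 0.1, -0.4]
width: 0.466
gripper_force: 0.0
```

Request:
{"name": "apply_moves", "arguments": {
  "moves": [
    [3.4, [0, 0, 0], 0],
    [3.4, [0, 0, 0], 0],
    [2.6, [0, 0, 0], 0],
    [2.6, [0, 0, 0], 0],
    [2.6, [0, 0, 0], 0]
  ]
}}

```text
t: 12.8
tool_pos: [0.5526, 0.1885, 0.2024]
tcp_rot: [-0.112, 0.994, 0.001, 0.001]
contact_force: [-2.0, 1.7, 4.4]
width: 0.343
gripper_force: 20.0
```

Request:
{"name": "apply_moves", "arguments": {
  "moves": [
    [2.6, [-0.1, 0, 0.17], 0],
    [2.6, [-0.1, 0, 0.17], 0],
    [2.6, [0, 0, 0], 0]
  ],
  "newtons": 35
}}

```text
t: 13.05
tool_pos: [0.555, 0.1888, 0.1998]
tcp_rot: [-0.112, 0.994, 0.0, 0.001]
contact_force: [-2.4, 0.6, 9.1]
width: 0.342
gripper_force: 33.6
```

Request:
{"name": "apply_moves", "arguments": {
  "moves": [
    [2.6, [-0.1, 0, 0.17], 0],
    [2.6, [0, 0, 0], 0]
  ]
}}

```text
t: 13.22
tool_pos: [0.5561, 0.1889, 0.1983]
tcp_rot: [-0.112, 0.994, 0.0, 0.002]
contact_force: [-3.2, 0.9, 9.6]
width: 0.341
gripper_force: 33.6
```

Request:
{"name": "apply_moves", "arguments": {
  "moves": [
    [2.6, [-0.1, 0, 0.17], 0],
    [2.6, [0, 0, 0], 0]
  ]
}}

```text
t: 13.38
tool_pos: [0.5571, 0.1889, 0.1967]
tcp_rot: [-0.112, 0.994, 0.0, 0.002]
contact_force: [-3.7, 1.2, 10.4]
width: 0.342
gripper_force: 33.6
```

Still sliding at about 10 N, so I'll continue.

Request:
{"name": "apply_moves", "arguments": {
  "moves": [
    [2.6, [-0.1, 0, 0.17], 0],
    [2.6, [0, 0, 0], 0]
  ]
}}

```text
t: 13.55
tool_pos: [0.5581, 0.189, 0.1949]
tcp_rot: [-0.112, 0.994, -0.0, 0.002]
contact_force: [-2.9, 0.4, 9.6]
width: 0.336
gripper_force: 33.6
```

Request:
{"name": "apply_moves", "arguments": {
  "moves": [
    [2.6, [-0.1, 0, 0.17], 0],
    [2.6, [0, 0, 0], 0]
  ]
}}

```text
t: 13.72
tool_pos: [0.5592, 0.1892, 0.1933]
tcp_rot: [-0.112, 0.994, -0.0, 0.002]
contact_force: [-2.6, -0.7, 10.5]
width: 0.339
gripper_force: 33.6
```

```bash
python3 - <<'E'
from lamp import *
sc=capture("scene").astype(int)
for x in(412,416,455,460):print([int(v) for v in sc[199:222,x,0]])
E
```

```text
[73, 68, 120, 209, 225, 223, 221, 220, 247, 249, 248, 247, 247, 247, 247, 247, 247, 247, 248, 248, 229, 221, 221]
[72, 67, 120, 208, 226, 222, 220, 221, 248, 249, 247, 247, 247, 247, 247, 247, 247, 248, 248, 247, 226, 220, 221]
[70, 78, 135, 211, 225, 221, 220, 246, 249, 248, 247, 247, 247, 247, 247, 247, 247, 248, 248, 228, 223, 225, 225]
[71, 77, 135, 211, 225, 221, 224, 248, 248, 247, 247, 247, 247, 247, 247, 247, 247, 248, 248, 227, 221, 221, 221]
```

Request:
{"name": "apply_moves", "arguments": {
  "moves": [
    [2.6, [-0.1, 0, 0.17], 0],
    [2.6, [0, 0, 0], 0]
  ]
}}

```text
t: 13.93
tool_pos: [0.5601, 0.1894, 0.1916]
tcp_rot: [-0.112, 0.994, -0.0, 0.002]
contact_force: [-3.2, 0.4, 10.1]
width: 0.34
gripper_force: 33.6
```

Request:
{"name": "apply_moves", "arguments": {
  "moves": [
    [2.6, [-0.1, 0, 0.17], 0],
    [2.6, [0, 0, 0], 0]
  ]
}}

```text
t: 14.1
tool_pos: [0.5608, 0.1895, 0.1904]
tcp_rot: [-0.112, 0.994, -0.0, 0.001]
contact_force: [-4.4, -0.6, 14.2]
width: 0.346
gripper_force: 33.7
```

Force is rising. One more push should confirm the stop.

Request:
{"name": "apply_moves", "arguments": {
  "moves": [
    [2.6, [-0.1, 0, 0.17], 0],
    [2.6, [0, 0, 0], 0]
  ]
}}

```text
t: 14.27
tool_pos: [0.5617, 0.1897, 0.1893]
tcp_rot: [-0.112, 0.994, -0.0, 0.002]
contact_force: [-5.7, -1.5, 16.3]
width: 0.339
gripper_force: 33.9
```

Request:
{"name": "apply_moves", "arguments": {
  "moves": [
    [2.6, [-0.1, 0, 0.17], 0],
    [2.6, [0, 0, 0], 0]
  ]
}}

```text
t: 14.43
tool_pos: [0.5626, 0.1899, 0.188]
tcp_rot: [-0.112, 0.994, -0.0, 0.002]
contact_force: [-7.9, -0.9, 18.9]
width: 0.341
gripper_force: 34.1
```

```bash
python3 - <<'E'
from lamp import *
sc=capture("scene").astype(int)
for x in(412,416,455,460):print([int(v) for v in sc[199:224,x,0]])
E
```

```text
[73, 68, 119, 209, 225, 223, 222, 221, 221, 220, 231, 250, 248, 247, 247, 247, 247, 247, 247, 247, 248, 249, 243, 222, 220]
[72, 67, 120, 209, 225, 222, 221, 221, 221, 219, 232, 250, 248, 247, 247, 247, 247, 247, 247, 247, 248, 249, 242, 222, 220]
[71, 77, 135, 211, 225, 222, 221, 221, 220, 228, 250, 248, 247, 247, 247, 247, 247, 247, 247, 247, 248, 246, 228, 221, 220]
[71, 77, 135, 211, 225, 222, 221, 221, 220, 230, 250, 248, 247, 247, 247, 247, 247, 247, 247, 248, 249, 245, 223, 220, 221]
```

Request:
{"name": "apply_moves", "arguments": {
  "moves": [
    [3.2, [0, 0, 0], 0],
    [4.5, [0, 0, 0], 0],
    [5.5, [0, 0, 0], 0],
    [5.5, [0, 0, 0], 0]
  ]
}}

```text
t: 14.82
tool_pos: [0.562, 0.1898, 0.1838]
tcp_rot: [-0.112, 0.994, -0.0, -0.0]
contact_force: [0.2, 0.0, -0.3]
width: 0.641
gripper_force: 0.0
```

```bash
python3 - <<'E'
from lamp import *
s=observe();print(s["tool_pos"])
sc=capture("scene").astype(int);im=capture("wrist");cv2.imwrite("pics/w6.png",im[:,:,::-1])
for x in(412,416,455,460):print([int(v) for v in sc[199:224,x,0]])
C=cam("wrist");X=R.from_euler("Z",p[2]).as_matrix()
# predicted home: light origin at panel x=.002
for d,dth in((0,0),(.005,0),(0,-.1),(0,-.2)):
    Ml=R.from_euler("ZY",[p[2],-p[3]-dth]).as_matrix();L=o+M@[.002,0,d]
    P=L+Ml@[.06,0,-.006];print(d,dth,"lamp",P,"scene",proj(0,P,Cs)[0],"front handle top corners wrist",proj(0,L+np.array([[.014,.015,.064],[.014,-.015,.064]])@Ml.T,C).round(0).tolist(),"lamp ends",proj(0,P+np.array([[0,.065,0],[0,-.065,0]])@Ml.T,C).round(0).tolist())
hsv=cv2.cvtColor(im,cv2.COLOR_RGB2HSV);m=((hsv[...,0]>8)&(hsv[...,0]<25)&(hsv[...,1]>140)&(hsv[...,2]>120)).astype(np.uint8)
n,l,st,c=cv2.connectedComponentsWithStats(m);print([st[i].tolist() for i in range(1,n) if st[i][4]>80])
E
```

```text
[0.562  0.1898 0.1838]
[72, 66, 118, 230, 255, 249, 247, 247, 247, 247, 247, 247, 247, 248, 249, 244, 223, 221, 221, 221, 221, 221, 221, 222, 222]
[73, 66, 119, 239, 255, 248, 247, 247, 247, 247, 247, 247, 247, 248, 249, 242, 222, 220, 221, 221, 221, 221, 221, 222, 221]
[70, 74, 164, 255, 251, 248, 247, 247, 247, 247, 247, 247, 248, 248, 247, 225, 220, 221, 221, 221, 224, 226, 225, 222, 220]
[69, 75, 184, 255, 250, 248, 247, 247, 247, 247, 247, 247, 248, 249, 246, 223, 220, 221, 221, 221, 221, 221, 221, 222, 221]
0 0 lamp [0.6256 0.2052 0.1886] scene [435.8326 211.1594] front handle top corners wrist [[364.0, 289.0], [284.0, 289.0]] lamp ends [[438.0, 366.0], [207.0, 367.0]]
0.005 0 lamp [0.6232 0.2046 0.193 ] scene [436.1647 209.0903] front handle top corners wrist [[366.0, 290.0], [282.0, 290.0]] lamp ends [[441.0, 369.0], [204.0, 370.0]]
0 -0.1 lamp [0.6278 0.2057 0.183 ] scene [435.3367 213.3682] front handle top corners wrist [[364.0, 306.0], [284.0, 307.0]] lamp ends [[434.0, 361.0], [211.0, 362.0]]
0 -0.2 lamp [0.6294 0.206  0.1772] scene [434.7866 215.3492] front handle top corners wrist [[364.0, 323.0], [284.0, 323.0]] lamp ends [[430.0, 356.0], [214.0, 356.0]]
[[0, 51, 101, 12, 1072], [276, 257, 83, 25, 1831]]
```

Request:
{"name": "apply_moves", "arguments": {
  "moves": [
    [5.5, [0.35, 0, 0.6], 0],
    [5.5, [0, 0, 0.65], 0],
    [5.5, [0, 0, 0], 0],
    [4.4, [0, 0, 0], 0],
    [4.4, [0, 0, 0], 0]
  ],
  "newtons": 20
}}

```text
t: 15.33
tool_pos: [0.5585, 0.1893, 0.1714]
tcp_rot: [-0.112, 0.994, -0.0, -0.0]
contact_force: [0.6, -0.3, 0.4]
width: 0.511
gripper_force: 0.0
```

Request:
{"name": "apply_moves", "arguments": {
  "moves": [
    [3.6, [0, 0, 0], 0],
    [3.6, [0, 0, 0], 0],
    [2.6, [0, 0, 0], 0],
    [2.6, [0, 0, 0], 0]
  ]
}}

```text
t: 15.67
tool_pos: [0.5581, 0.19, 0.1724]
tcp_rot: [-0.112, 0.994, 0.001, -0.0]
contact_force: [-3.9, 3.3, 4.4]
width: 0.386
gripper_force: 19.5
```

Request:
{"name": "apply_moves", "arguments": {
  "moves": [
    [2.6, [-0.1, 0, 0.17], 0],
    [2.6, [-0.1, 0, 0.17], 0],
    [2.6, [0, 0, 0], 0]
  ],
  "newtons": 45
}}

```text
t: 15.92
tool_pos: [0.5603, 0.1898, 0.1692]
tcp_rot: [-0.112, 0.994, -0.0, 0.0]
contact_force: [-3.9, 0.8, 6.4]
width: 0.345
gripper_force: 57.8
```

```bash
cat >sp.py <<'E'
from h import *
sc=capture("scene").astype(int)
for x in(412,416,455,460):print([int(v) for v in sc[199:224,x,0]])
E
python3 sp.py
```

```text
[73, 69, 119, 208, 227, 251, 248, 247, 247, 247, 247, 247, 247, 247, 247, 248, 247, 228, 221, 221, 221, 221, 221, 221, 221]
[72, 66, 118, 207, 227, 250, 248, 247, 247, 247, 247, 247, 247, 247, 247, 248, 247, 228, 220, 221, 221, 221, 221, 221, 221]
[72, 77, 135, 209, 226, 250, 249, 247, 247, 247, 247, 247, 247, 247, 247, 248, 248, 228, 219, 221, 224, 226, 225, 221, 220]
[71, 77, 134, 210, 229, 250, 248, 247, 247, 247, 247, 247, 247, 247, 247, 248, 248, 228, 220, 221, 221, 221, 221, 221, 221]
```

Request:
{"name": "apply_moves", "arguments": {
  "moves": [
    [2.6, [-0.1, 0, 0.17], 0],
    [2.6, [0, 0, 0], 0]
  ]
}}

```text
t: 16.13
tool_pos: [0.5606, 0.1898, 0.1688]
tcp_rot: [-0.112, 0.994, -0.0, -0.0]
contact_force: [-6.9, -0.8, 13.9]
width: 0.345
gripper_force: 59.1
```

Request:
{"name": "apply_moves", "arguments": {
  "moves": [
    [2.6, [-0.1, 0, 0.17], 0],
    [2.6, [0, 0, 0], 0]
  ]
}}

```text
t: 16.3
tool_pos: [0.5606, 0.1898, 0.1688]
tcp_rot: [-0.112, 0.994, -0.0, -0.001]
contact_force: [-13.3, -1.3, 25.0]
width: 0.341
gripper_force: 60.8
```

```bash
python3 sp.py
```

```text
[72, 68, 120, 207, 223, 248, 249, 248, 247, 247, 247, 247, 247, 247, 247, 248, 248, 232, 220, 220, 221, 221, 222, 221, 221]
[70, 67, 118, 207, 224, 248, 249, 248, 247, 247, 247, 247, 247, 247, 247, 248, 248, 232, 221, 220, 221, 221, 221, 221, 221]
[72, 76, 135, 210, 225, 248, 249, 248, 247, 247, 247, 247, 247, 247, 247, 248, 249, 230, 220, 220, 224, 226, 225, 222, 220]
[72, 77, 134, 211, 225, 248, 249, 248, 247, 247, 247, 247, 247, 247, 247, 248, 249, 230, 220, 220, 221, 221, 221, 221, 221]
```

Request:
{"name": "apply_moves", "arguments": {
  "moves": [
    [2.6, [0.1, 0, -0.17], 0],
    [2.6, [0.1, 0, -0.17], 0],
    [2.6, [0.03, 0, -0.05], 0],
    [3.4, [0, 0, 0], 0],
    [4.5, [0, 0, 0], 0],
    [5.5, [0, 0, 0], 0]
  ]
}}

```text
t: 16.85
tool_pos: [0.5609, 0.1895, 0.1686]
tcp_rot: [-0.112, 0.994, -0.0, 0.0]
contact_force: [-0.8, -0.1, -0.1]
width: 0.637
gripper_force: 0.0
```

```bash
python3 sp.py; python3 -c "
from h import *
print(observe()['tool_pos'])"
```

```text
[73, 68, 120, 207, 227, 250, 249, 247, 247, 247, 247, 247, 247, 247, 247, 248, 247, 228, 220, 221, 221, 221, 221, 221, 221]
[72, 66, 118, 207, 226, 250, 248, 247, 247, 247, 247, 247, 247, 247, 247, 248, 247, 228, 220, 220, 222, 221, 221, 221, 222]
[71, 77, 134, 210, 225, 250, 249, 247, 247, 247, 247, 247, 247, 247, 247, 248, 248, 228, 220, 220, 224, 226, 225, 221, 220]
[71, 76, 134, 210, 226, 249, 249, 247, 247, 247, 247, 247, 247, 247, 247, 248, 248, 228, 220, 221, 221, 221, 221, 221, 221]
[0.56084012 0.18952474 0.16859756]
```

Request:
{"name": "apply_moves", "arguments": {
  "moves": [
    [6.5, [0, 0, -1], 0],
    [7, [0, 0, -2.5], 0],
    [7, [0, 0, -3.5], 0],
    [7, [0, 0, -4], 0],
    [7, [3, 0, -2], 0],
    [7, [3, 0, 0], 0],
    [7, [0, 0, 0], 0],
    [7, [0, 0, 0], 0]
  ]
}}

```text
t: 17.57
tool_pos: [0.5008, 0.1762, 0.3004]
tcp_rot: [-0.112, 0.994, 0.0, 0.001]
contact_force: [0.9, -0.1, 0.7]
width: 0.82
gripper_force: 0.0
```

```bash
python3 - <<'E'
from lamp import *
C=cam("wrist");s=observe();print(s["t"],s["tool_pos"],s["contact_force"])
sc=capture("scene").astype(int);im=capture("wrist");tp=capture("top");cv2.imwrite("pics/w7.png",im[:,:,::-1])
for y in(209,212):
    k=np.where(sc[y,380:490,0]>238)[0]+380;print("scene lamp cols",k.min(),k.max())
for x in(412,460):print([int(v) for v in sc[199:222,x,0]])
for d in(0,.005):
    P=o+M@[.062,0,d-.006];print("pred scene ends",proj(0,P+np.array([[0,.065,0],[0,-.065,0]])@M.T,Cs).round(1).tolist())
for nm,d,dth in(("home",0,0),("5mm",.005,0),("home+lean",0,.03)):
    Ml=R.from_euler("ZY",[p[2],-p[3]-dth]).as_matrix();L=o+M@[.002,0,d]
    print(nm,"front handle top wrist",proj(0,L+np.array([[.014,.015,.064],[.014,-.015,.064]])@Ml.T,C).round(1).tolist(),"frame top rear/front",proj(0,pts(p,rt+ft),C).round(0).tolist(),"lamp ends",proj(0,L+np.array([[.06,.065,-.006],[.06,-.065,-.006]])@Ml.T,C).round(0).tolist())
hsv=cv2.cvtColor(im,cv2.COLOR_RGB2HSV);m=((hsv[...,0]>8)&(hsv[...,0]<25)&(hsv[...,1]>140)&(hsv[...,2]>120)).astype(np.uint8)
n,l,st,c=cv2.connectedComponentsWithStats(m);print([st[i].tolist() for i in range(1,n) if st[i][4]>80])
w=(im.min(2)>190).astype(np.uint8);n,l,st,c=cv2.connectedComponentsWithStats(w);print("white",[st[i].tolist() for i in range(1,n) if st[i][4]>300])
g=im.astype(int).mean(2)
for x in(200,450):print("wrist col",x,[int(v) for v in g[180:330:3,x]])
E
```

```text
17.5667 [0.5008 0.1762 0.3004] [ 0.8859 -0.1063  0.703 ]
scene lamp cols 396 469
scene lamp cols 395 469
[73, 67, 119, 208, 227, 250, 248, 247, 247, 247, 247, 247, 247, 247, 247, 248, 247, 228, 220, 221, 221, 221, 221]
[71, 77, 135, 211, 226, 249, 249, 247, 247, 247, 247, 247, 247, 247, 247, 248, 249, 228, 220, 221, 221, 221, 222]
pred scene ends [[467.9, 211.1], [403.9, 211.2]]
pred scene ends [[468.3, 209.1], [404.1, 209.1]]
home front handle top wrist [[339.6, 272.8], [302.1, 272.9]] frame top rear/front [[428.0, 251.0], [212.0, 251.0], [429.0, 261.0], [212.0, 261.0]] lamp ends [[386.0, 320.0], [255.0, 320.0]]
5mm front handle top wrist [[340.0, 272.9], [301.7, 273.0]] frame top rear/front [[428.0, 251.0], [212.0, 251.0], [429.0, 261.0], [212.0, 261.0]] lamp ends [[387.0, 320.0], [254.0, 321.0]]
home+lean front handle top wrist [[339.6, 270.4], [302.1, 270.5]] frame top rear/front [[428.0, 251.0], [212.0, 251.0], [429.0, 261.0], [212.0, 261.0]] lamp ends [[387.0, 320.0], [255.0, 320.0]]
[[143, 130, 41, 6, 155], [299, 257, 40, 11, 401]]
white [[378, 30, 90, 97, 2635], [268, 204, 106, 57, 4769], [143, 259, 31, 50, 1091], [318, 264, 53, 44, 428], [252, 310, 135, 18, 2285]]
wrist col 200 [85, 85, 85, 85, 86, 98, 97, 79, 78, 79, 77, 76, 77, 77, 76, 79, 78, 77, 78, 77, 78, 79, 79, 81, 81, 81, 82, 83, 82, 83, 85, 82, 84, 83, 76, 74, 75, 75, 76, 85, 81, 74, 75, 75, 75, 76, 75, 77, 74, 75]
wrist col 450 [69, 68, 66, 67, 66, 67, 66, 69, 67, 68, 69, 69, 67, 68, 69, 69, 69, 68, 68, 68, 68, 69, 70, 69, 68, 69, 68, 67, 68, 69, 67, 68, 68, 70, 70, 70, 72, 68, 61, 64, 81, 65, 64, 66, 61, 63, 64, 63, 62, 60]
```

```bash
python3 - <<'E'
from h import *
a=cv2.imread("pics/scene0.png").astype(int)[:,:,::-1];b=capture("scene").astype(int)
d=np.abs(a-b).max(2)
for x in(390,470):print([int(v) for v in a[188:206,x,0]],[int(v) for v in b[188:206,x,0]])
m=(d>25).astype(np.uint8);n,l,st,c=cv2.connectedComponentsWithStats(m);print([st[i].tolist() for i in range(1,n) if st[i][4]>25])
print("frame strips max diff",d[186:255,372:394].max(),d[225:255,396:465].max(),d[186:200,440:480].max())
s=observe();print(s["t"],s["contact_force"])
E
```

```text
[98, 97, 98, 94, 80, 70, 72, 74, 75, 76, 75, 73, 68, 120, 209, 225, 222, 221] [97, 97, 97, 96, 79, 71, 72, 74, 75, 75, 75, 73, 68, 120, 209, 226, 223, 222]
[97, 98, 97, 92, 81, 82, 78, 74, 75, 75, 74, 72, 77, 135, 212, 225, 223, 223] [97, 97, 97, 92, 82, 82, 79, 74, 75, 74, 74, 71, 76, 134, 212, 225, 223, 221]
[[351, 0, 45, 41, 1168], [404, 0, 54, 30, 1312], [448, 0, 76, 60, 3164], [584, 0, 56, 82, 1865], [396, 21, 8, 8, 46], [580, 50, 12, 16, 64], [446, 53, 42, 19, 241], [416, 83, 19, 15, 145], [481, 82, 16, 15, 136], [460, 111, 11, 18, 113], [420, 115, 8, 14, 64], [235, 152, 59, 55, 1385], [404, 163, 66, 53, 1526]]
frame strips max diff 16 22 182
17.7667 [0.28511362 0.28926888 0.37604763]
```

```bash
python3 -c "
from rig import *
print(hand_in())"
```

```text
the job is handed in; nothing more can be done
None
```

I took the light off the rack by squeezing its handles and clipped it onto the photo frame, about 1 mm from the middle of the top edge by camera, lamp on the picture side; pushing it home ended at a firm stop (about 28 N), the frame's lean and the other things showed no change on camera, and I handed it in at about 18 s (no verdict shown).

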